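# Pop the sample hatch and confirm it

### The arm

A 6-joint arm with a two-finger parallel gripper is mounted at the origin on the work surface. World frame = base frame: x ahead of the robot, y to its left, z up, the work surface at z = 0. Lengths are in m, angles in degrees, forces in N, time in s.
With the tool pointing down it reaches from about 0.325 to 0.775 m from the base axis. Payload 9.3 kg.
Tool frame: the origin (TCP) lies on the mounting face of the last link; the fingertips stand 173 mm ahead of it and the grasp point (between the pads) lies 155 mm ahead of it; z points along the fingers, y is the line along which they close (so a half turn about z gives the same grasp; the last joint's range is limited). The gripper opens to 85 mm and grips with 20 to 120 N. Pads are 22 mm wide; open, the fingers measure 114 mm over their backs; the gripper's body (76 mm by 85 mm) begins 54 mm behind the grasp point. The pads swing forward as they close: fully open they stand 13 mm farther back than shut.
Start: joints at [-75.264, 14.817, 1.232, 76.415, 0, 81.257], TCP at [0.219, -0.504, 0.405] pointing down, gripper open.
Joint ranges: [-174.27, 174.27], [-52.1, 104.24], [-59.71, 78.15], [-110.17, 111.67], [-87.03, 83.33], [-180, 180]. Speed limits (degrees/s): [127.2, 127.2, 159.86, 180, 180, 180].

### API

Orientations are given as [roll, pitch, yaw] about the fixed x, y, z axes, in that order (R = Rz(yaw) Ry(pitch) Rx(roll)).
In Python, from rig import read_state, read_camera, sign_off gives the robot as it stands.
- The arm moves only by the shell command python3 -m pendant 'ROWS' [OPENING] [FORCE]. ROWS is JSON, a list of rows, each a list of 6 numbers: the shift along the tool's x, y, z scaled (see below), then the turn, a rotation vector about the tool's x, y, z scaled (see below). In form: [[dx, dy, dz, wx, wy, wz], ...]. A call has 1 to 10 rows; each row is the pose to reach, as a shift and turn from the pose commanded when the call began, along the tool's axes at that moment, turning the shorter way round; what a row does not reach only later rows make up. The controller multiplies each number of a shift by 1 m and each number of a turn by 180 degrees. A row lasts 1/12 s, in which the tool goes at most 41.7 mm and 7.16 degrees, less where a joint would pass 70% of its speed; a pose out of reach is approached as far as the arm can. A call with a number of a shift or a turn outside -1 to 1 is refused whole. A call with a gripper value outside its range is refused whole. OPENING is the opening, from 0 (shut) to 1 (fully open), set as the call begins (- or left out, the last holds). The fingers move at their own pace and stop on an object; FORCE is the grip in N (left out, the last holds). Time passes only in rows, so rows that repeat a pose let the fingers close. It gives the time, the measured TCP pose, the force, the opening and the grip force at its end, in the units of the state.
- read_state(): the state, without advancing time (a new reading comes with each control period).
- read_camera(name): name is "scene" or "top"; returns a dict with "image" (400x640x3 uint8, red, green, blue), "z_map" (400x640 float32, m along the optical axis (not along the pixel's ray), 0 where there is no reading), "fov_y" (degrees; the focal length in pixels is half the picture's height over the tangent of half this angle, whatever the lens; pixels are square), "cx", "cy" (the principal point, pixels), "rvec" (rotation vector, rad) and "tvec" (3), from world to camera coordinates, as OpenCV has them. Camera axes: x right, y down, z forward; pixel columns grow to the right and rows downward; lengths in m; the calibration is good to about 2 mm. A picture is of the moment at which its call begins.
- sign_off(): hands the job in; it is judged then, once.
The state is a dict: "t": time; "joint_pos": joint angles; "qvel": joint speeds; "joint_torque": joint torques, N m; "tool_pos": TCP position; "orientation": TCP orientation; "wrist_force": force on the tool from outside, world axes, zero at the start; "moment": the same for the moment, N m; "grip_width": opening from 0.0 (shut) to 1.0 (fully open); "finger_force": force on a finger pad.
Only numpy, scipy, OpenCV 4.12 (cv2) and the standard library are available. Lean on these libraries where they do the work, as an engineer would, in place of code of your own. Each camera call takes 0.05 s, during which the arm holds its last target. There are 200 camera calls.

### The job

Open the sample unit that has the square hatch: press the hatch in once with the fingertips near its free front edge and let go, so that its push-push latch pops it up, and see that it stays open for a second or two without being touched. Only then press that unit's round key in front of the hatch all the way down to confirm, and move clear; the hatch must still be open at the end, not pushed shut again. Pick nothing up, leave the unit with the round hatch alone and shut, and leave the vials, bottles and other things standing where they are.

Things in the scene. Friction and masses are not known exactly. Their poses are not given: they have to be found in the camera images.
- square_unit: square-hatch unit: fixed white box 250 mm long (x), 200 wide (y), deck 90 mm above the table. Origin: underside centre; x from front (robot side) to rear, z up; yaw within 0.4 rad. On the deck, centred 37 mm behind the origin, a square aluminium hatch (94 mm) in a square grey rim (122 mm, 10 high); a round grey key in a black ring 85 mm in front of the origin; vial on a front corner
- round_unit: round-hatch unit: fixed white box 250 mm long (x), 200 wide (y), deck 90 mm above the table. Origin: underside centre; x from front (robot side) to rear, z up; yaw within 0.4 rad. On the deck, centred 37 mm behind the origin, a round aluminium hatch (diameter 94 mm) in a round grey rim (142 mm, 10 high); a round grey key in a black ring 85 mm in front of the origin; vial on a front corner
- square_hatch (a joint): square hatch's angle (rad); hinge along the unit's y, 85 mm behind its origin, 100 mm high; hinge to free front edge 94 mm. 0 = shut, latched, 4 mm proud of the rim. Pressed in: negative, stop at -0.07, 2 to 3 N at the press point. Pressed past -0.05 and let go, it springs up to 0.55 within 1.5 s and stays, free edge 50 mm higher. Pressed fully down again, it latches again
- round_hatch (a joint): round hatch's angle (rad); hinge along the unit's y, 85 mm behind its origin, 100 mm high; hinge to free front edge 94 mm. 0 = shut, latched, 4 mm proud of the rim. Pressed in: negative, stop at -0.07, 2 to 3 N at the press point. Pressed past -0.05 and let go, it springs up to 0.55 within 1.5 s and stays, free edge 50 mm higher. Pressed fully down again, it latches again
- square_press (a point): point on the top face of the square hatch, on its centre line, 70 mm in front of the hinge and 24 mm behind the free front edge: the place to press. 104 mm above the table when shut; moves with the hatch
- round_press (a point): the same point on the round hatch
- square_latch (a joint): position (m) of the small pin inside the square hatch's latch, hidden, cannot be touched; only tells the latch's state: 0 = latched shut, above 0.01 = let go, about -0.035 to -0.04 = hatch has swung open, about -0.01 = the open hatch has been pushed down again
- round_latch (a joint): position (m) of the small pin inside the round hatch's latch, hidden, cannot be touched; only tells the latch's state: 0 = latched shut, above 0.01 = let go, about -0.035 to -0.04 = hatch has swung open, about -0.01 = the open hatch has been pushed down again
- square_key (a joint): square-hatch unit's key, sprung, 0 = up, 0.006 = fully down (about 4 N), comes back up by itself
- round_key (a joint): round-hatch unit's key, sprung, 0 = up, 0.006 = fully down (about 4 N), comes back up by itself
- square_key_top (a point): centre of the top of the square-hatch unit's key (diameter 28 mm), 108 mm above the table when up, 75 mm in front of the hatch's free edge; pressed straight down
- round_key_top (a point): the same on the round-hatch unit
- vial_a: capped glass vial, diameter 22 mm, 45 mm tall, standing loose on the square-hatch unit's deck, front corner, about 78 mm to the side of the key; origin: centre of its underside
- vial_b: the same kind of vial on the round-hatch unit's deck
- beaker: glass beaker, diameter 60 mm, 75 mm tall, between the robot and the units; origin: centre of its underside
- waste_bottle: amber bottle with black cap, diameter 90 mm, 200 mm tall, at the left; origin: centre of its underside
- jar: white jar with black cap, diameter 64 mm, 90 mm tall, behind the units; origin: centre of its underside
- wash_bottle: white bottle, diameter 60 mm, 130 mm tall, at the right; origin: centre of its underside
- spatula: spatula 170 mm long lying on the table; origin: on its underside

How it is judged (in metres and radians):
On the way, in this order (a step that is already met when the one before it is completed fails the run):
1. the square hatch is pressed in with the fingers until its latch lets go (value of joint square_latch above 0.008 m and value of joint square_hatch below -0.03 rad and contact force between the fingers and anything else above 0.5 N), for 0.01 s.
2. the square hatch has popped up and stands open for 1 s with the robot touching nothing (value of joint square_hatch above 0.45 rad and value of joint square_latch below -0.005 m and contact force between the fingers and anything else below 0.1 N), for 1 s.
3. the key of that unit is pressed down (value of joint square_key above 0.0045 m and value of joint square_hatch above 0.45 rad), for 0.02 s.
At the end, for the whole second after the job is handed in: the square hatch stands open (hinge above 0.45 rad) and still, its latch let go, its key is up again, the round hatch is shut and its key up, and every loose thing stands within 20 mm of where it was, upright (value of joint square_hatch above 0.45 rad and value of joint square_latch below -0.02 m and velocity of joint square_hatch below 0.05 rad/s and value of joint each of square_key, round_key below 0.002 m and value of joint round_hatch between -0.02 and 0.02 rad and distance of each of vial_a, vial_b, beaker, waste_bottle, jar, wash_bottle, spatula from where it was at the start of the episode below 0.02 m and angle between each of vial_a, vial_b, beaker, waste_bottle, jar, wash_bottle's own z axis and vertical below 0.3 rad); the robot touches nothing.
It fails at once if the square hatch is pushed shut again after it has popped open (a second press) (value of joint square_latch below -0.005 m and value of joint square_hatch below 0.3 rad).
It fails at once if the key is pressed while the square hatch is not open (value of joint square_key above 0.003 m and value of joint square_hatch below 0.3 rad).
It fails at once if the round hatch is pressed in or opened (value of joint round_hatch below -0.03 rad or value of joint round_hatch above 0.05 rad).
It fails at once if the round-hatch unit's key is pressed (value of joint round_key above 0.003 m).
It fails at once if a vial, the beaker, a bottle, the jar or the spatula is shifted by more than 20 mm, lifted or tipped over (distance of any of vial_a, vial_b, beaker, waste_bottle, jar, wash_bottle, spatula from where it was at the start of the episode above 0.02 m or angle between any of vial_a, vial_b, beaker, waste_bottle, jar, wash_bottle's own z axis and vertical above 0.4 rad).
It also fails if it takes over 42 s, if anything falls off the work surface, if the arm or the gripper's body presses on something with over 40 N, if the wrist force passes 120 N, or if a joint passes its speed limit or range.

## Working session

There is one attempt and no reset: what is moved stays moved. The work goes in short steps, Python scripts to look and compute and a shell command to move; the robot and the scene stay as the last step left them, time stands still between calls to the robot, and variables do not carry over. Pictures are saved under pics/ and viewed, at most 10 in all, crops included, and the job is handed in when it is done.

```bash
mkdir -p pics
cat > h.py <<'E'
import numpy as np, cv2
from rig import read_state, read_camera
def shot(n):
    c=read_camera(n); c["R"]=cv2.Rodrigues(np.array(c["rvec"],float))[0]; c["t"]=np.array(c["tvec"],float).ravel()
    c["f"]=200/np.tan(np.radians(c["fov_y"]/2)); return c
def cloud(c):
    v,u=np.mgrid[:400,:640]; z=c["z_map"]
    p=np.stack([(u-c["cx"])/c["f"]*z,(v-c["cy"])/c["f"]*z,z],-1)
    return (p-c["t"])@c["R"]
def ray(c,u,v,h):
    d=np.array([(u-c["cx"])/c["f"],(v-c["cy"])/c["f"],1])@c["R"]; o=-c["t"]@c["R"]
    return o+d*(h-o[2])/d[2]
E
python3 - <<'E'
from h import *
for n in("scene","top"):
    c=shot(n); cv2.imwrite(f"pics/{n}0.png",c["image"][...,::-1]); print(n,c["f"],-c["t"]@c["R"],c["R"].round(2).tolist())
    np.savez(f"{n}0.npz",**{k:c[k] for k in("image","z_map","R","t","f","cx","cy")})
print(read_state())
E
```

```text
scene 447.7910983391417 [1.35075069 0.5444718  0.63151589] [[-0.55, 0.84, -0.02], [0.54, 0.34, -0.77], [-0.64, -0.43, -0.64]]
top 458.0631033505263 [ 0.33060127 -0.00532113  1.36489856] [[0.03, -1.0, -0.01], [-0.99, -0.02, -0.14], [0.14, 0.02, -0.99]]
{'t': 0.1, 'joint_pos': array([-7.52630918e+01,  1.48487365e+01,  1.19242985e+00,  7.64137180e+01,
        5.46019487e-04,  8.12567609e+01]), 'qvel': array([-0.05466685, -0.0614336 ,  0.01827417, -0.09455027,  0.00019004,
        0.04216085]), 'joint_torque': array([ 4.88881837e-03, -5.56688976e+01,  3.45076418e+01,  1.15379726e-02,
       -1.07380931e-04,  3.51514291e-05]), 'tool_pos': array([ 0.2191246 , -0.50442112,  0.40410358]), 'orientation': array([-1.79930872e+02, -1.11838890e-02,  2.34801403e+01]), 'wrist_force': array([-0.20653434, -0.06109892, -0.64611225]), 'moment': array([ 0.0733922 , -0.09868817, -0.01052701]), 'finger_force': 0.0, 'grip_width': 0.9975951433989771}
```

View pics/top0.png

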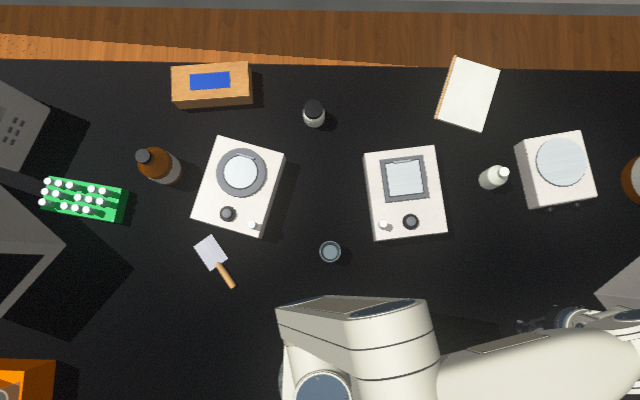

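View pics/scene0.png

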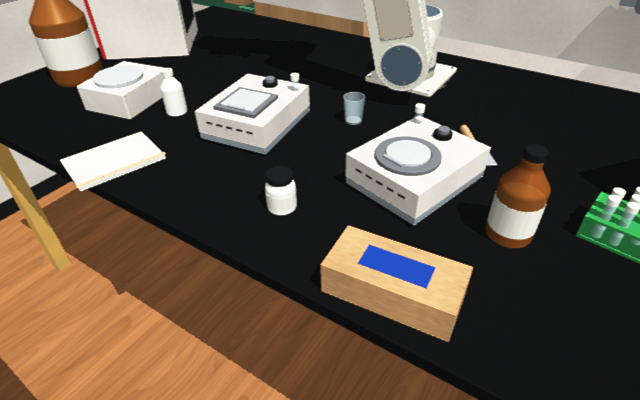

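The top view shows the square unit at about (405,193), with its hatch at (405,178), key at (411,221) and vial at (384,225). The round unit is at (238,187). The scene view shows the same layout from behind, with the square hatch at (245,101) and its key at (270,82).

Run:
```python
from h import *
def load(n): return dict(np.load(n+"0.npz"))
for n,box in(("top",(355,455,140,245)),("scene",(190,315,65,155))):
    c=load(n); P=cloud(c); u0,u1,v0,v1=box
    m=np.zeros((400,640),bool); m[v0:v1,u0:u1]=1
    Z=P[...,2]; hsv=cv2.cvtColor(c["image"],cv2.COLOR_RGB2HSV)
    m&=c["z_map"]>0
    deck=m&(Z>.08)&(Z<.135)
    print(n,"deck z",np.median(Z[m&(Z>.082)&(Z<.097)]))
    r=cv2.minAreaRect(P[deck][:,:2].astype(np.float32)*1000); print(" box",r)
    # grey rim+hatch raised
    mid=m&(Z>.0965)&(Z<.108)
    k,l,s,ce=cv2.connectedComponentsWithStats(mid.astype(np.uint8))
    for i in range(1,k):
        if s[i,4]>30:
            q=P[l==i]; print(" comp",s[i],q.mean(0).round(4),cv2.minAreaRect(q[:,:2].astype(np.float32)*1000))
    dark=m&(Z>.085)&(Z<.125)&(hsv[...,2]<70)
    k,l,s,ce=cv2.connectedComponentsWithStats(dark.astype(np.uint8))
    for i in range(1,k):
        if s[i,4]>30: q=P[l==i]; print(" dark",s[i],ce[i],q.mean(0).round(4),np.percentile(q[:,2],[50,95]).round(4), ((q[:,:2].max(0)+q[:,:2].min(0))/2).round(4))
    v=m&(Z>.122)
    q=P[v]; print(" vial",len(q),q.mean(0).round(4) if len(q) else "",Z[v].max() if len(q) else "")
```

```text
top deck z 0.08919130336710536
 box ((538.0194091796875, -217.392578125), (251.5877685546875, 201.83641052246094), 8.519549369812012)
 comp [ 380  155   50   47 1671] [ 0.5746 -0.2111  0.1019] ((574.9754028320312, -211.6081085205078), (123.24816131591797, 122.43748474121094), 8.67507553100586)
 comp [403 214  16  15 118] [ 0.4527 -0.2277  0.1013] ((453.8291931152344, -229.53184509277344), (39.32579803466797, 41.85698699951172), 0.37652361392974854)
 dark [403 215  15  14  70] [409.07142857 222.67142857] [ 0.449  -0.2253  0.1008] [0.1008 0.1048] [ 0.4525 -0.2282]
 vial 55 [ 0.4424 -0.1497  0.1324] 0.13790779867100494
scene deck z 0.09208696584210033
 box ((536.1648559570312, -216.8624267578125), (256.223876953125, 203.92575073242188), 8.552544593811035)
 comp [263  78  16  10  85] [ 0.4605 -0.2217  0.1028] ((455.7259521484375, -224.4674072265625), (38.12287902832031, 41.36552810668945), 45.526668548583984)
 comp [ 214   87   65   30 1096] [ 0.5806 -0.2043  0.104 ] ((572.498046875, -211.60836791992188), (128.6599578857422, 126.60326385498047), 8.458066940307617)
 dark [263  78  14   9  72] [269.68055556  83.34722222] [ 0.4623 -0.2221  0.1018] [0.1027 0.1055] [ 0.4537 -0.2268]
 vial 65 [ 0.445  -0.1472  0.1319] 0.1389554867272307
```

```bash
cat >> h.py <<'E'
from scipy.spatial.transform import Rotation as Ro
def go(x,y,z):  # tip target -> tool-frame shift
    s=read_state(); R=Ro.from_euler("xyz",s["orientation"],degrees=True)
    t=np.array(s["tool_pos"]); print("t",s["t"],"tcp",t.round(4),"rpy",np.round(s["orientation"],2),"F",np.round(s["wrist_force"],2),"w",round(s["grip_width"],3))
    print("shift",R.inv().apply(np.array([x,y,z+.173])-t).round(4))
E
python3 -m pendant '[[0.42,-0.132,0,0,0,0.0833],[0.42,-0.132,0,0,0,0.0833],[0.42,-0.132,0,0,0,0.0833],[0.42,-0.132,0,0,0,0.0833],[0.42,-0.132,0,0,0,0.0833],[0.42,-0.132,0,0,0,0.0833],[0.42,-0.132,0,0,0,0.0833],[0.42,-0.132,0,0,0,0.0833],[0.42,-0.132,0,0,0,0.0833],[0.42,-0.132,0,0,0,0.0833]]' 0 20
python3 -c "from h import *; go(.552,-.215,.13)"
```

```text
t: 0.93
tool_pos: [0.5307, -0.2336, 0.4045]
orientation: [-180.0, 0.0, 8.5]
wrist_force: [0.2, -0.6, -0.8]
grip_width: -0.001
finger_force: 0.0
t 0.9333 tcp [ 0.5307 -0.2336  0.4045] rpy [-1.7999e+02  2.0000e-02  8.4900e+00] F [ 0.24 -0.58 -0.8 ] w -0.001
shift [ 0.0238 -0.0152  0.1015]
```

```bash
python3 -m pendant '[[0.02,-0.013,0,0,0,0],[0.02,-0.013,0.05,0,0,0],[0.02,-0.013,0.09,0,0,0],[0.02,-0.013,0.09,0,0,0],[0.02,-0.013,0.09,0,0,0],[0.02,-0.013,0.09,0,0,0]]'
python3 - <<'E'
from h import *
go(.552,-.215,.13)
out=[]
for n,b in(("scene",(180,340,0,130)),("top",(340,480,130,260))):
    c=shot(n); im=c["image"][b[2]:b[3],b[0]:b[1],::-1]; out.append(cv2.resize(im,None,fx=390/im.shape[1],fy=390/im.shape[1],interpolation=cv2.INTER_CUBIC))
h=max(o.shape[0] for o in out)
cv2.imwrite("pics/near.png",np.hstack([cv2.copyMakeBorder(o,0,h-o.shape[0],0,0,cv2.BORDER_CONSTANT) for o in out]))
E
```

```text
t: 1.43
tool_pos: [0.5476, -0.22, 0.3159]
orientation: [180.0, -0.0, 8.5]
wrist_force: [-0.3, 0.6, 0.1]
grip_width: 0.002
finger_force: 0.0
t 1.4333 tcp [ 0.5476 -0.22    0.3159] rpy [ 1.7999e+02 -1.0000e-02  8.4600e+00] F [-0.25  0.6   0.12] w 0.002
shift [ 0.0051 -0.0043  0.0129]
```

View pics/near.png

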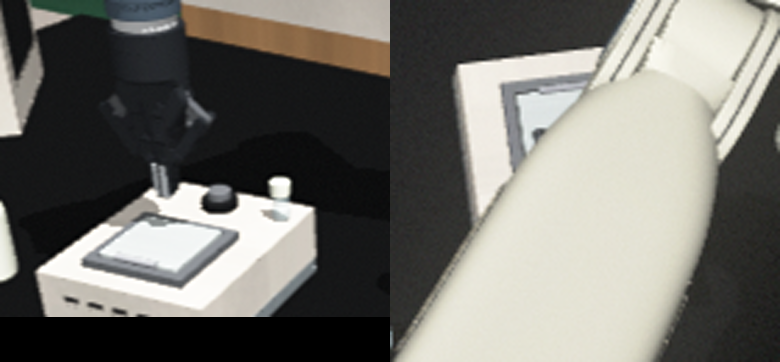

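The scene crop shows the shut fingertips at about crop (163,195), which is pixel (247,80), hovering above the hatch's front part. The arm hides this from the top camera. I'll check the tip position by projection.

Run:
```python
from h import *
c=shot("scene"); s=read_state()
def pr(p): q=c["R"]@np.array(p)+c["t"]; return (c["f"]*q[:2]/q[2]+[c["cx"],c["cy"]]).round(1)
print("tip model",pr(s["tool_pos"]-[0,0,.173]),"press pt",pr([.552,-.215,.104]))
P=cloud(c); 
for v in range(66,84,2): print(v,[tuple(P[v,u].round(3)) for u in(244,247,250)])
```

```text
tip model [248.1  80.2] press pt [250.4  95.7]
66 [(np.float64(0.553), np.float64(-0.223), np.float64(0.183)), (np.float64(0.557), np.float64(-0.209), np.float64(0.188)), (np.float64(0.555), np.float64(-0.201), np.float64(0.189))]
68 [(np.float64(0.556), np.float64(-0.221), np.float64(0.179)), (np.float64(0.553), np.float64(-0.214), np.float64(0.18)), (np.float64(0.552), np.float64(-0.204), np.float64(0.182))]
70 [(np.float64(0.56), np.float64(-0.218), np.float64(0.176)), (np.float64(0.556), np.float64(-0.211), np.float64(0.177)), (np.float64(0.55), np.float64(-0.207), np.float64(0.175))]
72 [(np.float64(0.559), np.float64(-0.22), np.float64(0.17)), (np.float64(0.555), np.float64(-0.213), np.float64(0.17)), (np.float64(0.551), np.float64(-0.207), np.float64(0.17))]
74 [(np.float64(0.557), np.float64(-0.223), np.float64(0.164)), (np.float64(0.559), np.float64(-0.211), np.float64(0.167)), (np.float64(0.553), np.float64(-0.206), np.float64(0.166))]
76 [(np.float64(0.557), np.float64(-0.223), np.float64(0.158)), (np.float64(0.559), np.float64(-0.212), np.float64(0.162)), (np.float64(0.552), np.float64(-0.208), np.float64(0.16))]
78 [(np.float64(0.56), np.float64(-0.222), np.float64(0.154)), (np.float64(0.559), np.float64(-0.212), np.float64(0.156)), (np.float64(0.551), np.float64(-0.209), np.float64(0.154))]
80 [(np.float64(0.472), np.float64(-0.308), np.float64(0.095)), (np.float64(0.556), np.float64(-0.216), np.float64(0.149)), (np.float64(0.546), np.float64(-0.215), np.float64(0.145))]
82 [(np.float64(0.475), np.float64(-0.306), np.float64(0.091)), (np.float64(0.473), np.float64(-0.297), np.float64(0.092)), (np.float64(0.469), np.float64(-0.289), np.float64(0.092))]
```

The tip model agrees with the image. Next I go down to just above the hatch.

```bash
python3 -m pendant '[[0.005,-0.004,0.012,0,0,0],[0.005,-0.004,0.024,0,0,0],[0.005,-0.004,0.033,0,0,0],[0.005,-0.004,0.033,0,0,0],[0.005,-0.004,0.033,0,0,0]]'
python3 -c "from h import *; go(.552,-.215,.104)"
```

```text
t: 2.0
tool_pos: [0.5517, -0.2151, 0.2823]
orientation: [180.0, -0.0, 8.5]
wrist_force: [-0.2, -0.8, 0.3]
grip_width: 0.002
finger_force: 0.0
t 2.0 tcp [ 0.5517 -0.2151  0.2823] rpy [ 1.7999e+02 -2.0000e-02  8.4700e+00] F [-0.22 -0.76  0.28] w 0.002
shift [ 0.0003 -0.0001  0.0053]
```

```bash
python3 -m pendant '[[0,0,0.004,0,0,0],[0,0,0.006,0,0,0],[0,0,0.008,0,0,0],[0,0,0.009,0,0,0],[0,0,0.009,0,0,0],[0,0,0.009,0,0,0]]'
```

```text
t: 2.5
tool_pos: [0.5519, -0.2151, 0.2731]
orientation: [179.9, -0.0, 8.5]
wrist_force: [0.4, -0.5, 3.1]
grip_width: 0.003
finger_force: 1.4
```

```bash
python3 -m pendant '[[0,0,0.001,0,0,0],[0,0,0.001,0,0,0],[0,0,0.001,0,0,0]]'; python3 -m pendant '[[0,0,0.001,0,0,0],[0,0,0.001,0,0,0],[0,0,0.001,0,0,0]]'
```

```text
t: 2.75
tool_pos: [0.5518, -0.2151, 0.2728]
orientation: [179.9, -0.1, 8.5]
wrist_force: [-1.4, -1.4, 10.5]
grip_width: -0.001
finger_force: 5.1
t: 3.0
tool_pos: [0.5518, -0.215, 0.2727]
orientation: [179.9, -0.1, 8.5]
wrist_force: [-4.2, -0.8, 16.8]
grip_width: -0.001
finger_force: 8.6
```

The hatch is at its stop (16.8 N). Now I let go by lifting fast, then wait.

```bash
python3 -m pendant '[[0,0,-0.04,0,0,0],[0,0,-0.08,0,0,0],[0,0,-0.12,0,0,0],[-0.04,0,-0.13,0,0,0],[-0.08,0,-0.13,0,0,0],[-0.1,0,-0.13,0,0,0],[-0.1,0,-0.13,0,0,0],[-0.1,0,-0.13,0,0,0],[-0.1,0,-0.13,0,0,0],[-0.1,0,-0.13,0,0,0]]'
python3 -m pendant '[[0,0,0,0,0,0],[0,0,0,0,0,0],[0,0,0,0,0,0],[0,0,0,0,0,0],[0,0,0,0,0,0],[0,0,0,0,0,0],[0,0,0,0,0,0],[0,0,0,0,0,0],[0,0,0,0,0,0],[0,0,0,0,0,0]]' >/dev/null
python3 -m pendant '[[0,0,0,0,0,0],[0,0,0,0,0,0],[0,0,0,0,0,0],[0,0,0,0,0,0],[0,0,0,0,0,0],[0,0,0,0,0,0],[0,0,0,0,0,0],[0,0,0,0,0,0],[0,0,0,0,0,0],[0,0,0,0,0,0]]' >/dev/null
python3 -m pendant '[[0,0,0,0,0,0],[0,0,0,0,0,0],[0,0,0,0,0,0],[0,0,0,0,0,0],[0,0,0,0,0,0],[0,0,0,0,0,0],[0,0,0,0,0,0],[0,0,0,0,0,0],[0,0,0,0,0,0],[0,0,0,0,0,0]]'
python3 - <<'E'
from h import *
go(.4535,-.2296,.12)
c=shot("scene"); cv2.imwrite("pics/open.png",cv2.resize(c["image"][0:170,170:350,::-1],None,fx=3,fy=3))
P=cloud(c); m=(P[...,2]>.11)&(abs(P[...,0]-.575)<.06)&(abs(P[...,1]+.211)<.06); q=P[m]; print(m.sum(),q.mean(0),q[:,2].max())
E
```

```text
t: 3.83
tool_pos: [0.4535, -0.2296, 0.4004]
orientation: [-180.0, 0.0, 8.5]
wrist_force: [0.2, 0.3, -0.6]
grip_width: -0.0
finger_force: 0.0
t: 6.33
tool_pos: [0.4528, -0.2296, 0.4007]
orientation: [-180.0, 0.0, 8.5]
wrist_force: [-0.4, 0.2, 0.7]
grip_width: -0.0
finger_force: 0.0
t 6.3333 tcp [ 0.4528 -0.2296  0.4007] rpy [-180.      0.      8.49] F [-0.38  0.18  0.75] w -0.0
shift [7.000e-04 1.000e-04 1.077e-01]
992 [ 0.57824686 -0.20781233  0.13202295] 0.1559714392143263
```

View pics/open.png

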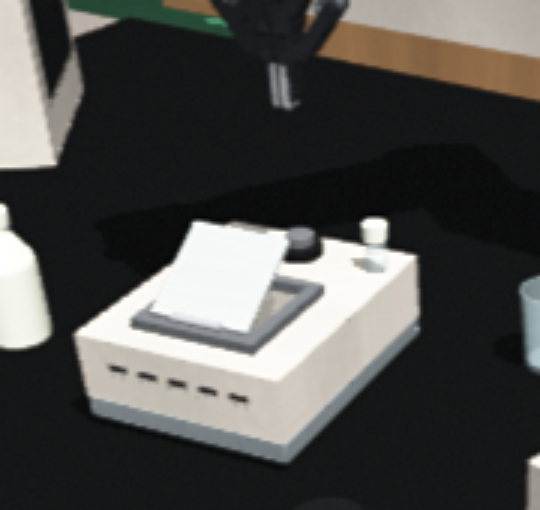

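The hatch stands open at crop (220,275), with its free edge about 156 mm high, and it has been untouched for over 2 s. The fingers are above the key, so I go down to it.

```bash
python3 -m pendant '[[0,0,0.035,0,0,0],[0,0,0.07,0,0,0],[0,0,0.1,0,0,0],[0,0,0.112,0,0,0],[0,0,0.112,0,0,0],[0,0,0.112,0,0,0]]'
python3 -c "from h import *; go(.4535,-.2296,.102)"
```

```text
t: 6.88
tool_pos: [0.4529, -0.2297, 0.2887]
orientation: [-180.0, 0.0, 8.5]
wrist_force: [1.3, -1.0, -0.3]
grip_width: -0.003
finger_force: 0.0
t 6.8833 tcp [ 0.4529 -0.2297  0.2887] rpy [-1.7996e+02  4.0000e-02  8.4800e+00] F [ 1.27 -1.05 -0.25] w -0.003
shift [0.0006 0.     0.0137]
```

```bash
python3 -m pendant '[[0,0,0.004,0,0,0],[0,0,0.008,0,0,0],[0,0,0.011,0,0,0],[0,0,0.013,0,0,0],[0,0,0.013,0,0,0],[0,0,0.013,0,0,0]]'; python3 -m pendant '[[0,0,0.001,0,0,0],[0,0,0.001,0,0,0],[0,0,0.001,0,0,0]]'; python3 -m pendant '[[0,0,0.001,0,0,0],[0,0,0.001,0,0,0],[0,0,0.001,0,0,0]]'
```

```text
t: 7.38
tool_pos: [0.4531, -0.2298, 0.2789]
orientation: [179.8, -0.2, 8.5]
wrist_force: [-5.9, 4.1, 29.0]
grip_width: -0.002
finger_force: 14.3
t: 7.63
tool_pos: [0.4531, -0.2297, 0.2788]
orientation: [179.7, -0.2, 8.5]
wrist_force: [-7.7, 4.4, 37.3]
grip_width: 0.001
finger_force: 18.6
t: 7.88
tool_pos: [0.453, -0.2297, 0.2786]
orientation: [179.7, -0.3, 8.5]
wrist_force: [-9.1, 6.9, 45.1]
grip_width: 0.001
finger_force: 23.0
```

It stopped hard 4 mm too high, at tip z 0.106. The fingers are probably resting on the black ring. I back off and look closer.

```bash
python3 -m pendant '[[0,0,-0.02,0,0,0],[0,0,-0.05,0,0,0],[0,0,-0.05,0,0,0],[0,0,-0.05,0,0,0],[0,0,-0.05,0,0,0]]'
python3 - <<'E'
from h import *
go(.4535,-.2296,.115)
c=shot("scene"); cv2.imwrite("pics/key.png",cv2.resize(c["image"][40:110,230:320,::-1],None,fx=8,fy=8,interpolation=cv2.INTER_CUBIC))
P=cloud(c); s=read_state()
np.set_printoptions(linewidth=220)
print((P[76:91,262:279,2]*1000).round().astype(int)); print(c["image"][76:91,262:279].max(-1))
# fingers: points near tip
m=(P[...,2]>.15)&(P[...,2]<.19)&(np.hypot(P[...,0]-.453,P[...,1]+.23)<.04); q=P[m]; a=np.radians(8.5)
l=(q[:,:2]-s["tool_pos"][:2])@np.array([[np.cos(a),-np.sin(a)],[np.sin(a),np.cos(a)]]); print(l.min(0),l.max(0),np.percentile(l,[5,95],axis=0))
E
```

```text
t: 8.3
tool_pos: [0.4527, -0.2295, 0.3235]
orientation: [180.0, -0.0, 8.5]
wrist_force: [-0.4, 0.3, 0.4]
grip_width: 0.001
finger_force: 0.0
t 8.3 tcp [ 0.4527 -0.2295  0.3235] rpy [ 1.7999e+02 -1.0000e-02  8.4900e+00] F [-0.37  0.31  0.36] w 0.001
shift [0.0008 0.0002 0.0355]
[[ 92   3   4   1   3 113 115 116 114 114 116 114   1   3   7   3   3]
 [ 92  92  91  92 112 115 114 113 113 114 113 114 115   3   0   3   5]
 [ 93  92  93 114 115 114 116 114 115 113 115 113 114 105   2   4   2]
 [153 154 154 155 113 114 112 113 115 113 113 112 111 105 104 104  91]
 [151 151 153 153 152 112 111 113 111 110 111 110 109 105 104 104  93]
 [150 151 151 151 150 107 110 109 108 110 110 106 106 105 105 104  92]
 [149 148 149 149 146 105 106 104 105 105 106 105 105 105 105 104  92]
 [147 148 148 149 105 104 105 105 105 103 104 105 103 105 102 100  98]
 [147 145 146 143 105 103 105 103 104 105 103 102 101 102  97  98  94]
 [145 144 142  99  98 103 100 101 101 102  98  99  98  98  95  94  91]
 [143 143 139  99  96  97  98  98  98  98  98  97  96  93  92  93  93]
 [141 140  92  92  93  94  94  95  95  94
[... 714 characters left out ...]
5  57  39  30  36 123 238]
 [250 252 239 139  51  39  44  47  47  42  37  36  34  28  30 122 238]
 [250 245 195  99  33  28  29  32  31  29  29  26  26  20  30 135 239]
 [252 239 142  48  21  24  24  25  26  26  25  23  21  32  92 224 255]
 [246 208 113  31  14  14  17  19  18  19  23  35  61 142 239 255 253]
 [240 219 207 135  99  94  94  93  93  95 112 154 207 247 255 253 251]
 [228 238 254 255 255 255 255 255 255 255 255 255 255 253 252 251 251]
 [226 247 252 252 253 253 253 253 253 253 252 252 252 251 251 251 251]
 [238 252 252 252 252 251 251 251 251 250 250 250 251 251 251 251 251]]
[-0.00959579 -0.01438065] [0.01404289 0.01672632] [[-0.0050168  -0.00980774]
 [ 0.01186178  0.01509097]]
```

View pics/key.png

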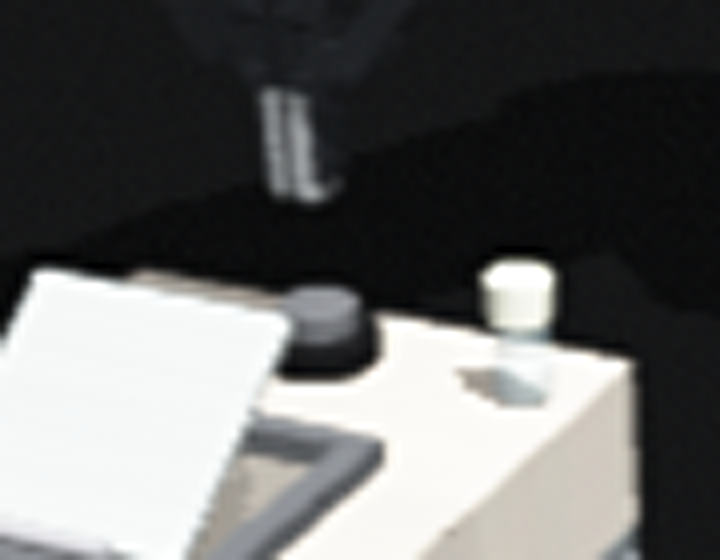

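The crop shows the open hatch on the left, with the grey key at crop (325,315) standing clear of its black ring. The key top reads higher than the text says, so I compare it with the first pictures.

Run:
```python
from h import *
for n in("scene0","top0"):
    c=dict(np.load(n+".npz")); P=cloud(c); d=np.hypot(P[...,0]-.4535,P[...,1]+.2296)
    for a,b in((0,.010),(.016,.019),(.03,.04)): print(n,a,(1000*np.percentile(P[...,2][(d>=a)&(d<b)&(P[...,2]>.08)],[10,50,90])).round(1))
    m=(P[...,2]>.107)&(d<.03)
    print(m.sum(),P[m].mean(0).round(4),P[m].min(0).round(4),P[m].max(0).round(4))
c=shot("scene"); P=cloud(c); d=np.hypot(P[...,0]-.4535,P[...,1]+.2296); print("now",(1000*np.percentile(P[...,2][(d<.01)&(P[...,2]<.125)],[10,50,90])).round(1))
```

```text
scene0 0 [110.1 114.5 115.8]
scene0 0.016 [ 92.6 102.6 105.1]
scene0 0.03 [91.  92.3 93.3]
53 [ 0.4554 -0.2259  0.1124] [ 0.4383 -0.2392  0.107 ] [ 0.4671 -0.2131  0.116 ]
top0 0 [107.6 111.6 114.3]
top0 0.016 [ 97.4 100.5 103.3]
top0 0.03 [86.2 89.  92.2]
76 [ 0.4537 -0.2293  0.1114] [ 0.4416 -0.2427  0.1073] [ 0.4667 -0.213   0.116 ]
now [110.7 114.3 115.5]
```

Both views put the key top about 22 mm above the deck, at roughly 112 mm, and the ring at about 102 mm. So the hard stop at 106 mm looks like the full 6 mm stroke. A slow second press will confirm where contact begins.

```bash
python3 -m pendant '[[0.001,0,0.02,0,0,0],[0.001,0,0.035,0,0,0],[0.001,0,0.037,0,0,0],[0.001,0,0.037,0,0,0],[0.001,0,0.037,0,0,0]]' | sed -n '2p;4p;6p'
for i in 1 2 3 4; do python3 -m pendant '[[0,0,0.002,0,0,0],[0,0,0.002,0,0,0],[0,0,0.002,0,0,0],[0,0,0.002,0,0,0]]' | sed -n '2p;4p;6p'; done
```

```text
tool_pos: [0.4539, -0.2295, 0.2867]
wrist_force: [-0.5, 0.0, 0.4]
finger_force: 0.0
tool_pos: [0.454, -0.2296, 0.2852]
wrist_force: [0.7, -1.3, 0.2]
finger_force: 0.6
tool_pos: [0.4539, -0.2296, 0.2829]
wrist_force: [1.3, -2.0, 2.3]
finger_force: 1.1
tool_pos: [0.4539, -0.2296, 0.2808]
wrist_force: [2.2, -0.7, 3.2]
finger_force: 1.6
tool_pos: [0.4539, -0.2295, 0.2793]
wrist_force: [-0.6, -0.3, 10.4]
finger_force: 5.2
```

Contact begins at a tip height of about 0.112 m. The force is springy (1 to 4 N) down to the hard stop at 0.106 m, so the key goes all the way down. Now I move clear and check.

```bash
python3 -m pendant '[[0,0,-0.03,0,0,0],[0,0,-0.07,0,0,0],[0,0,-0.11,0,0,0],[-0.02,0,-0.15,0,0,0],[-0.05,0,-0.16,0,0,0],[-0.05,0,-0.16,0,0,0],[-0.05,0,-0.16,0,0,0],[-0.05,0,-0.16,0,0,0],[-0.05,0,-0.16,0,0,0],[-0.05,0,-0.16,0,0,0]]'
python3 - <<'E'
from h import *
c=shot("scene"); cv2.imwrite("pics/end.png",c["image"][...,::-1])
E
```

```text
t: 10.98
tool_pos: [0.4049, -0.2368, 0.4375]
orientation: [-179.9, 0.1, 8.5]
wrist_force: [-0.5, -0.5, 0.2]
grip_width: 0.002
finger_force: 0.0
```

View pics/end.png

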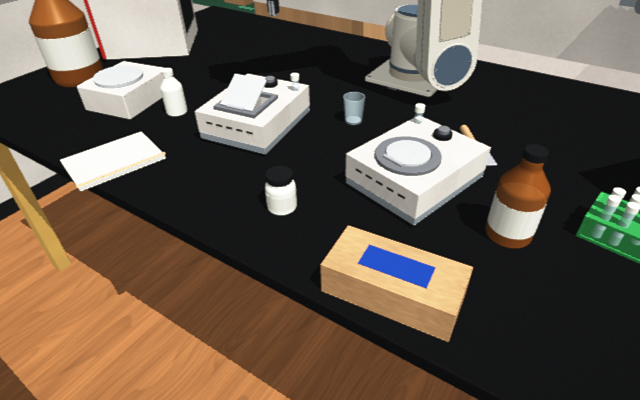

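The square hatch is open at (243,92), the round hatch at (408,153) is shut, and the loose things stand where they were. I hand the job in.

```bash
python3 -c "from rig import sign_off; print(sign_off())"
```

```text
the job is handed in; nothing more can be done
None
```

The square hatch popped open after one press and stayed open, its key was then pressed fully down twice (the second press a check), the last picture showed everything else in place, and the job is handed in, though the sign-off returned no verdict.

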